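# Seat the blender spares tray on the lower tray

### The job

Take the orange spares tray, which has a carrying handle, and lower it onto the grey tray, feeling for the four sockets with light pressure until all its corner lugs drop in and it sits level and fully home. Keep hold of it until it is home, then let go and move clear; do not ram or tip the tray, and leave the mug, the jar, the spanner and the hex key where they are.

Things in the scene. Friction and masses are not known exactly. Their poses are not given: they have to be found in the camera images.
- tray_handle (a point): Centre of the black handle bar of the loose orange spares tray (0.3 to 0.65 kg, evenly loaded). Bar 126 mm long (x), 20 wide (y), 22 high (z up), on posts at x = +-58 mm; 40 mm free below it between the posts. Tray 170 x 150 mm (x, y); wall rim 48 mm below this point, underside 90 mm below, lug tips 102 mm below. It stands on its lugs and fits either way round (half a turn).
- tray_mid (a point): Centre of the orange tray's body, 33 mm above the lug tips and 69 mm below the handle centre; axes as the handle's. Four round black lugs stand under the tray at x = +-65, y = +-58 mm, 13 mm in diameter and 12 mm long below the underside, the last 2 mm tapered to 10 mm.
- runner: Fixed aluminium plate 290 x 100 x 12 mm, spanning x = -127 to +163 mm of this frame, on the counter, z up. The grey lower tray (210 x 150 mm, axes as this frame) is clamped on it, too stiff to move: its centre is at y = 0 and anywhere from x = +4 to +32 mm of this frame, different each time and NOT given by the reading: feel or look for it.
- rail_plane (a point): Point straight above the runner's origin at the height of the lower tray's rail tops, z = 62 mm. The rails (along x, 34 mm wide, at y = +-58) have flat tops and each two sockets, 16 mm (x) by 19 mm (y), 18 deep, 1 mm chamfers, at x = +-65 mm from the lower tray's centre. Handle centre: 164 mm high with lugs standing on the rails, 152 mm fully home. Over 40 N of push harms the trays.
- mug: White ceramic mug, 82 mm wide, 95 mm tall, with a handle; origin under its centre. Leave alone.
- jar: Orange twist-cap jar, 72 mm wide, 100 mm tall; origin under its centre. Leave alone.
- spanner: Short aluminium spanner, 130 mm long (its x axis), lying flat on the counter; origin under its middle. Leave alone.
- hexkey: Steel L-shaped hex key, 100 mm long (its x axis), 6 mm thick, lying flat on the counter; origin under the middle of the long arm. Leave alone.
Mind the look-alikes: they are no part of the job. Leave any yellow look-alike of the part that bears tray_handle alone.

How it is judged (in metres and radians):
On the way, in this order (a step that is already met when the one before it is completed fails the run):
1. the orange tray is lifted clear off the counter, held in the fingers (height (world z) of tray_handle above 0.17 m and contact force between the fingers and tray above 1 N), for 0.2 s.
2. still held, the orange tray has all lugs down in the sockets (handle centre under 154.5 mm, level to 0.025 rad, over the lower tray) (z of tray_handle in the frame of runner between 0.149 and 0.1545 m and angle between tray_handle's own z axis and vertical below 0.025 rad and x of tray_handle in the frame of runner between 0 and 0.037 m and y of tray_handle in the frame of runner between -0.006 and 0.006 m and contact force between the fingers and tray above 1 N), for 0.1 s.
At the end, for the whole second after the job is handed in: The orange tray rests at ease in the lower tray, all four lugs in their sockets: its underside within 2 mm of the rail tops, level to 0.02 rad, either way round, and let go (z of tray_handle in the frame of runner between 0.149 and 0.154 m and angle between tray_handle's own z axis and vertical below 0.02 rad and x of tray_handle in the frame of runner between 0 and 0.037 m and y of tray_handle in the frame of runner between -0.006 and 0.006 m and angle between the x axis of tray_handle and the x axis of runner, either way round below 0.06 rad and linear speed of tray below 0.02 m/s); the robot touches nothing.
It fails at once if the trays are pushed together or against one another with more than 40 N (contact force between tray and runner above 40 N).
It fails at once if the orange tray is tipped by more than 0.35 rad (angle between tray_handle's own z axis and vertical above 0.35 rad).
It fails at once if the mug is moved by more than 20 mm or tipped (distance of mug from where it was at the start of the episode above 0.02 m or angle between mug's own z axis and vertical above 0.3 rad).
It fails at once if the jar is moved by more than 20 mm or tipped (distance of jar from where it was at the start of the episode above 0.02 m or angle between jar's own z axis and vertical above 0.3 rad).
It fails at once if the spanner or the hex key is moved by more than 20 mm (distance of any of spanner, hexkey from where it was at the start of the episode above 0.02 m).
It also fails if it takes over 58 s, if anything falls off the work surface, if the arm or the gripper's body presses on something with over 40 N, if the wrist force passes 120 N, or if a joint passes its speed limit or range.

### The arm

A 7-joint arm with a two-finger parallel gripper is mounted at the origin on the work surface. World frame = base frame: x ahead of the robot, y to its left, z up, the work surface at z = 0. Lengths are in mm, angles in rad, forces in N, time in s.
With the tool pointing down it reaches from about 400 to 875 mm from the base axis. Payload 4.4 kg.
Tool frame: the origin (TCP) lies midway between the tips of the shut fingers; the grasp point (between the pads) lies 19 mm behind it; z points along the fingers, y is the line along which they close (so a half turn about z gives the same grasp; the last joint's range is limited). The gripper opens to 85 mm and grips with 20 to 120 N. Pads are 22 mm wide; open, the fingers measure 114 mm over their backs; the gripper's body (76 mm by 85 mm) begins 54 mm behind the grasp point. The pads swing forward as they close: fully open they stand 13 mm farther back than shut.
Start: joints at [1.086, 0.628, 0.038, 1.517, -0.027, 0.996, -0.02], TCP at [264.36, -593.828, 231.313] pointing down, gripper open.
Joint ranges: [-3.06, 3.06], [-0.37, 2.12], [-1.25, 1.32], [0.18, 2.47], [-1.1, 4.24], [0.23, 1.98], [-2.94, 2.94]. Speed limits (rad/s): [2.57, 2.57, 3.14, 3.14, 3.14, 3.14, 3.14].

### API

Orientations are given as [roll, pitch, yaw] about the fixed x, y, z axes, in that order (R = Rz(yaw) Ry(pitch) Rx(roll)).
In Python, from cell import ctrl gives the robot as it stands. The module is installed in compiled form; this text tells all that it offers.
- The arm moves only by the tool step_arm, never from a script. Its argument "commands" is one flat list of numbers, 7 for each row, row after row: the shift along the tool's x, y, z in cm, then the turn, a rotation vector about the tool's x, y, z in rad, then the opening, from 0 (shut) to 1 (fully open). A call has 1 to 10 rows; each row is the pose to reach, as a shift and turn from the pose commanded when the call began, along the tool's axes at that moment; what a row does not reach only later rows make up. A row lasts 1/10 s, in which the tool goes at most 50 mm and 8.59 degrees, less where a joint would pass 70% of its speed; a pose out of reach is approached as far as the arm can. A call with a gripper value outside its range is refused whole. The fingers move at their own pace and stop on an object; the grip force is fixed at half the most. Time passes only in rows, so rows that repeat a pose let the fingers close. It gives the time, the measured TCP pose, the force, the opening and the grip force at its end, in the units of the state.
- ctrl.read_state(): the state, without advancing time (a new reading comes with each control period).
- ctrl.get_image(name): name is "scene" or "side" or "wrist"; returns a dict with "image" (420x560x3 uint8, red, green, blue), "range_z" (420x560 float32, mm along the optical axis (not along the pixel's ray), 0 where there is no reading), "vfov" (degrees; the focal length in pixels is half the picture's height over the tangent of half this angle, whatever the lens; pixels are square), "cx", "cy" (the principal point, pixels), "world_to_cam" (4x4, takes a point from world to camera coordinates). Camera axes: x right, y down, z forward; pixel columns grow to the right and rows downward; lengths in mm; the calibration is good to about 2 mm. A picture is of the moment at which its call begins.
- ctrl.finish_job(): hands the job in; it is judged then, once.
The state is a dict: "clock": time; "qpos": joint angles; "qd": joint speeds; "tau": joint torques, N m; "eef_pos": TCP position; "tool_rot": TCP orientation; "force": force on the tool from outside, world axes, zero at the start; "torque": the same for the moment, N m; "width": finger opening in mm; "gripper_force": force on a finger pad.
Only numpy, scipy, OpenCV 4.12 (cv2) and the standard library are available. Lean on these libraries where they do the work, as an engineer would, in place of code of your own. Each camera call takes 0.05 s, during which the arm holds its last target. There are 200 camera calls.

## Working session

There is one attempt and no reset: what is moved stays moved. The work goes in short steps, Python scripts to look and compute and a tool call to move; the robot and the scene stay as the last step left them, time stands still between calls to the robot, and variables do not carry over. Pictures are saved under pics/ and viewed, at most 10 in all, crops included, and the job is handed in when it is done.

Besides the shell and the picture viewer there is one more tool, called after ">>>" as a command line: name --argument value ..., lists and objects as JSON in quotes. step_arm: Moves the arm, as the interface text tells. Its arguments: {"type":"object","properties":{"commands":{"type":"array"}},"required":["commands"]}

```bash
mkdir -p pics; cat > h.py <<'E'
import numpy as np, cv2, pickle
from cell import ctrl
def grab(n,tag):
    d=ctrl.get_image(n); pickle.dump(d,open(f'pics/{tag}.pkl','wb')); cv2.imwrite(f'pics/{tag}.png',d['image'][:,:,::-1]); return d
def pts(d):
    f=210/np.tan(np.radians(d['vfov']/2)); v,u=np.mgrid[:420,:560]; z=d['range_z']
    c=np.stack([(u-d['cx'])/f*z,(v-d['cy'])/f*z,z,np.ones_like(z)],-1)
    p=c@np.linalg.inv(d['world_to_cam']).T; p=p[...,:3]; p[z<=0]=np.nan; return p
E
python3 - <<'E'
from h import *
a=grab('scene','s0');b=grab('side','d0')
cv2.imwrite('pics/both0.png',cv2.resize(np.vstack([a['image'],b['image']])[:,:,::-1],None,fx=.714,fy=.714))
print(ctrl.read_state())
E
```

```text
{'clock': 0.1, 'qpos': array([ 1.08619386,  0.62925871,  0.03844512,  1.51829106, -0.02697697,
        0.99631483, -0.02002481]), 'qd': array([ 0.00136968, -0.00150542, -0.00178078, -0.00451321, -0.00111854,
       -0.0003075 ,  0.00017723]), 'tau': array([ 1.19048073e-03, -5.64534509e+01,  1.22959044e+00, -1.93973458e+01,
        1.11577468e-02,  5.45016970e-03, -2.80271422e-05]), 'eef_pos': array([ 264.11882306, -593.28668015,  230.47040757]), 'tool_rot': array([-3.13983914e+00,  3.82721269e-05,  4.18789403e-01]), 'force': array([0.33428592, 0.06721762, 0.18304023]), 'torque': array([ 0.04293395,  0.01014501, -0.0227449 ]), 'gripper_force': 0.0, 'width': 85.96318740337556}
```

View pics/both0.png

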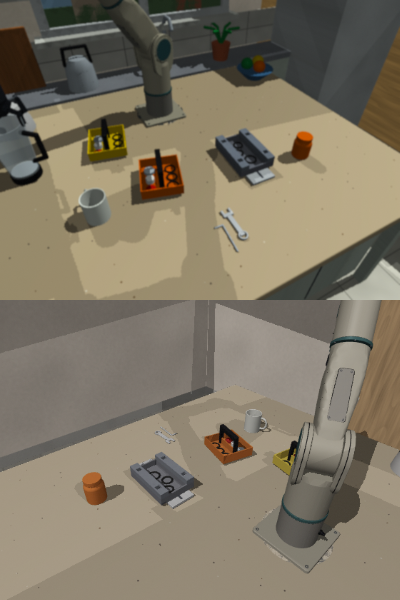

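Candidates in full scene pixels: the orange tray with a black handle at about (224,248), the yellow look-alike tray at (148,197) and the orange jar at (423,203). The description fits the orange tray. The grey tray is at (343,213), the mug at (132,290), and the spanner and hex key at (322,320).

```bash
python3 - <<'E'
from h import *
import pickle
d=pickle.load(open('pics/s0.pkl','rb')); p=pts(d); hsv=cv2.cvtColor(d['image'],cv2.COLOR_RGB2HSV)
U=np.zeros((420,560),bool)
def roi(x0,y0,x1,y1):
    m=U.copy(); m[y0:y1,x0:x1]=1; return m
def rep(n,m):
    q=p[m]; q=q[~np.isnan(q[:,0])]; c,s,a=cv2.minAreaRect(q[:,:2].astype(np.float32)); print(n,len(q),'med',np.median(q,0).round(1),'rect',np.round(c,1),np.round(s,1),round(a,2),'z',np.percentile(q[:,2],[2,50,98]).round(1)); return q
r=roi(185,200,270,285)
h=r&(hsv[...,2]<70)&(p[...,2]>92)
q=rep('handle',h)
c=q[:,:2]-q[:,:2].mean(0); w,v=np.linalg.eigh(c.T@c); print('dir',np.degrees(np.arctan2(v[1,1],v[0,1])))
rep('orange',r&(hsv[...,0]<14)&(hsv[...,1]>150)&(p[...,2]>10))
g=roi(295,165,395,262)
q=rep('rails',g&(abs(p[...,2]-62)<5)&(hsv[...,1]<110))
rep('plate',g&(abs(p[...,2]-12)<4)&(hsv[...,2]>120)&(hsv[...,1]<60))
rep('mug',roi(105,260,157,318)&(p[...,2]>60));rep('jar',roi(405,180,442,226)&(p[...,2]>30));rep('yellow',roi(115,160,185,228)&(p[...,2]>30))
cv2.imwrite('pics/c0.png',np.hstack([cv2.resize(d['image'][150:290,180:400,::-1],None,fx=3.6,fy=3.6)]))
E
```

```text
handle 269 med [ 484.2 -174.1  111.8] rect [ 468.5 -169.9] [ 19.8 121.5] 75.27 z [ 93.6 111.8 114.4]
dir 164.9694216461147
orange 2615 med [ 482.5 -167.7   23.1] rect [ 466.6 -169.5] [150.1 174.7] 75.31 z [12.6 23.1 96.1]
rails 1151 med [498.4 141.5  61.2] rect [486.7 183.4] [153.  213.1] 88.66 z [57.7 61.2 64.3]
plate 417 med [619.5 177.4  11.6] rect [617.1 180.4] [98.9 49.5] 88.9 z [ 8.5 11.6 14.5]
mug 893 med [ 528.  -414.7   80.1] rect [ 515.6 -419.3] [97.4 82.2] 48.09 z [60.7 80.1 95.1]
jar 739 med [593.  391.1  77. ] rect [580.6 404.5] [67.1 68.4] 76.26 z [ 31.5  77.  101.7]
yellow 1223 med [ 207.6 -309.2   48.5] rect [ 172.4 -300.7] [150.8 178.9] 78.94 z [ 30.7  48.5 112.9]
```

View pics/c0.png

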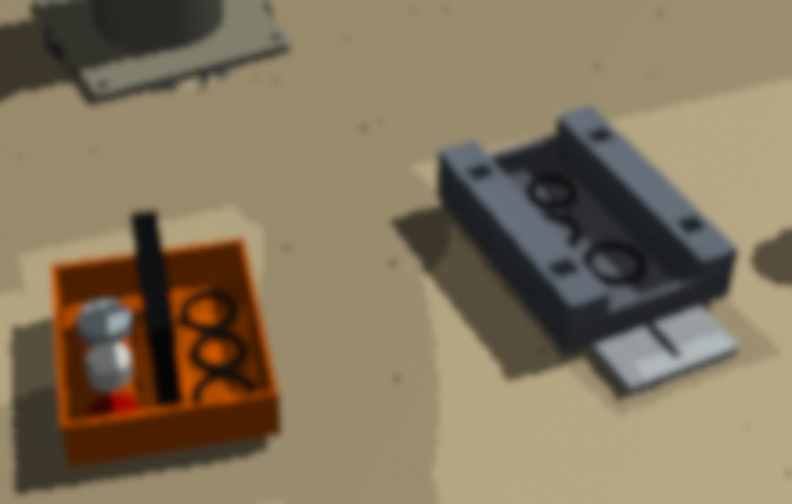

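The crop confirms it: the orange tray carries the black handle bar, and the grey tray shows its four sockets. I'll move above the handle.

```bash
cat >> h.py <<'E'
from scipy.spatial.transform import Rotation as Ro
def go(x,y,z,yawdeg):
    s=ctrl.read_state(); R=Ro.from_euler('xyz',s['tool_rot']); T=Ro.from_euler('xyz',[np.pi,0,np.radians(yawdeg)])
    print('t',round(s['clock'],2),'pos',s['eef_pos'].round(1),'rpy',s['tool_rot'].round(4),'F',s['force'].round(1),'w',round(s['width'],1),round(s['gripper_force'],1))
    print('cm',(R.inv().apply(np.array([x,y,z])-s['eef_pos'])/10).round(2),'rv',(R.inv()*T).as_rotvec().round(4))
E
python3 -c "
from h import *
go(467.5,-169.7,200,-14.9)"
```

```text
t 0.1 pos [ 264.1 -593.3  230.5] rpy [-3.1398  0.      0.4188] F [0.3 0.1 0.2] w 86.0 0.0
cm [ 35.81 -30.42   3.1 ] rv [-1.700e-03  6.000e-04  6.788e-01]
```

>>> step_arm --commands '[8,-7,0,0,0,0.15,1,15,-13,0,0,0,0.3,1,22,-19,0,0,0,0.45,1,29,-25,0,0,0,0.6,1,35.8,-30.4,1,0,0,0.679,1,35.8,-30.4,3.1,-0.0017,0,0.679,1,35.8,-30.4,3.1,-0.0017,0,0.679,1,35.8,-30.4,3.1,-0.0017,0,0.679,1,35.8,-30.4,3.1,-0.0017,0,0.679,1,35.8,-30.4,3.1,-0.0017,0,0.679,1]'

```text
clock: 1.1
eef_pos: [469.3, -164.9, 199.5]
tool_rot: [-3.141, 0.001, -0.254]
force: [-0.6, 0.6, -0.1]
width: 85.5
gripper_force: 0.0
```

>>> step_arm --commands '[0,0,0,0,0,0,1,0,0,0,0,0,0,1,0,0,0,0,0,0,1]'

```text
clock: 1.4
eef_pos: [467.1, -172.1, 200.4]
tool_rot: [3.139, -0.0, -0.263]
force: [-0.0, 0.1, -0.2]
width: 85.4
gripper_force: 0.0
```

```bash
python3 - <<'E'
from h import *
d=grab('wrist','w1'); p=pts(d); hsv=cv2.cvtColor(d['image'],cv2.COLOR_RGB2HSV)
m=(hsv[...,2]<90)&(abs(p[...,2]-112)<6)&(np.hypot(p[...,0]-467,p[...,1]+170)<90)
q=p[m][:,:2].astype(np.float32); print(len(q),cv2.minAreaRect(q) if len(q) else '')
go(467.5,-169.7,83,-14.9)
E
```

```text
3525 ((463.9034423828125, -169.56468200683594), (19.27419662475586, 124.05011749267578), 75.31721496582031)
t 1.45 pos [ 467.1 -172.3  200.5] rpy [ 3.1392e+00 -7.0000e-04 -2.6310e-01] F [0.5 0.2 0. ] w 85.3 0.0
cm [-0.04 -0.29 11.75] rv [ 0.0024 -0.0007 -0.0031]
```

View pics/w1.png

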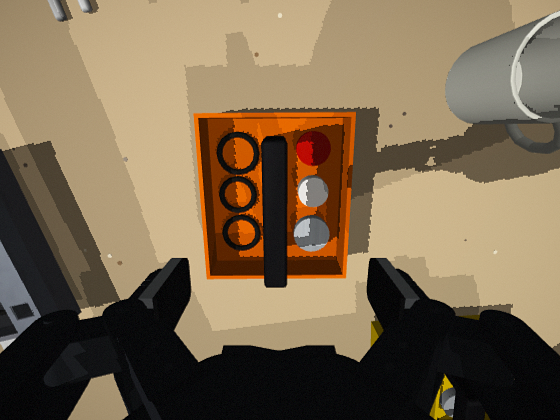

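The wrist view shows the handle bar running from (275,140) to (275,285), midway between the fingers. I'll descend and grip.

>>> step_arm --commands '[-0.22,-0.22,3,0.002,0,0.005,1,-0.22,-0.22,6,0.002,0,0.005,1,-0.22,-0.22,9,0.002,0,0.005,1,-0.22,-0.22,11,0.002,0,0.005,1,-0.22,-0.22,11.75,0.002,0,0.005,1,-0.22,-0.22,11.75,0.002,0,0.005,1,-0.22,-0.22,11.75,0.002,0,0.005,1,-0.22,-0.22,11.75,0.002,0,0.005,1]'

```text
clock: 2.25
eef_pos: [467.0, -168.6, 83.9]
tool_rot: [-3.141, -0.003, -0.266]
force: [0.7, -0.3, 0.2]
width: 85.3
gripper_force: 0.0
```

>>> step_arm --commands '[0,0,0,0,0,0,0.6,0,0,0,0,0,0,0.3,0,0,0,0,0,0,0.1,0,0,0,0,0,0,0,0,0,0,0,0,0,0,0,0,0,0,0,0,0,0,0,0,0,0,0,0,0,0,0,0,0,0,0,0,0,0,0,0,0,0]'

```text
clock: 3.15
eef_pos: [466.3, -168.2, 82.9]
tool_rot: [-3.141, -0.001, -0.266]
force: [-0.6, -0.6, 3.1]
width: 19.0
gripper_force: 61.8
```

>>> step_arm --commands '[0,0,-0.5,0,0,0,0,0,0,-2,0,0,0,0,0,0,-4,0,0,0,0,0,0,-6.5,0,0,0,0,0,0,-9,0,0,0,0,0,0,-11.5,0,0,0,0,0,0,-13,0,0,0,0,0,0,-14,0,0,0,0,0,0,-14,0,0,0,0,0,0,-14,0,0,0,0]'

```text
clock: 4.15
eef_pos: [465.5, -167.6, 222.0]
tool_rot: [-3.141, 0.001, -0.265]
force: [-0.3, -0.1, -5.1]
width: 19.2
gripper_force: 60.7
```

```bash
python3 - <<'E'
from h import *
import pickle
# sockets from scene s0: cast rays to z=62 of dark spots on rail tops
d=pickle.load(open('pics/s0.pkl','rb')); b=pickle.load(open('pics/d0.pkl','rb'))
def ray(d,u,v,z):
    f=210/np.tan(np.radians(d['vfov']/2)); W=np.linalg.inv(d['world_to_cam']); o=W[:3,3]; r=W[:3,:3]@[(u-d['cx'])/f,(v-d['cy'])/f,1]
    return o+r*(z-o[2])/r[2]
for nm,D in(('scene',d),('side',b)):
    g=cv2.cvtColor(D['image'],cv2.COLOR_RGB2GRAY); p=pts(D)
    W=D['world_to_cam']; f=210/np.tan(np.radians(D['vfov']/2))
    for sx in(-65,65):
        for sy in(-58,58):
            a=np.radians(-1.2); P=np.array([487+sx*np.cos(a)-sy*np.sin(a),183+sx*np.sin(a)+sy*np.cos(a),62,1]); c=W@P; u,v=f*c[0]/c[2]+D['cx'],f*c[1]/c[2]+D['cy']
            u0,v0=int(round(u)),int(round(v)); w=g[v0-7:v0+8,u0-7:u0+8].astype(int)
            th=(np.percentile(w,90)+w.min())/2
            n,l,s,cc=cv2.connectedComponentsWithStats((w<th).astype(np.uint8)); k=[(np.hypot(*(cc[i]-7)),i) for i in range(1,n)]
            i=min(k)[1]; print(nm,sx,sy,(u0,v0),s[i][:5],ray(D,u0-7+cc[i][0],v0-7+cc[i][1],62).round(1))
go(488,183,223,-1.2)
E
```

```text
scene -65 -58 (313, 197) [ 4  6  7  4 18] [423.5 126.4  62. ]
scene -65 58 (346, 187) [ 0  5 11 10 69] [433.  225.7  62. ]
scene 65 -58 (336, 223) [ 4  6  7  5 20] [552.8 123.2  62. ]
scene 65 58 (371, 212) [ 4  4  8  7 34] [555.2 239.7  62. ]
side -65 -58 (257, 243) [ 3  4  8  7 32] [421.6 127.6  62. ]
side -65 58 (221, 262) [ 3  5  7  5 22] [423.6 245.4  62. ]
side 65 -58 (229, 221) [ 3  4  9  6 33] [552.1 124.9  62. ]
side 65 58 (195, 237) [ 3  5  6  5 19] [553.5 241.9  62. ]
t 4.15 pos [ 465.5 -167.6  222. ] rpy [-3.141e+00  1.200e-03 -2.649e-01] F [-0.3 -0.1 -5.1] w 19.2 60.7
cm [ -7.01 -34.43  -0.07] rv [-0.0007  0.0011 -0.244 ]
```

>>> step_arm --commands '[-0.3,-1.5,0,0,0,-0.01,0,-1,-5,0,0,0,-0.03,0,-1.8,-9,0,0,0,-0.06,0,-2.6,-13,0,0,0,-0.09,0,-3.5,-17,0,0,0,-0.12,0,-4.3,-21,0,0,0,-0.15,0,-5.1,-25,0,0,0,-0.18,0,-5.9,-29,0,0,0,-0.21,0,-6.6,-32.5,0,0,0,-0.235,0,-7,-34.5,0,0,0,-0.244,0]'

```text
clock: 5.15
eef_pos: [487.4, 188.3, 221.7]
tool_rot: [-3.14, 0.002, -0.015]
force: [0.4, -0.0, -5.5]
width: 18.7
gripper_force: 60.7
```

>>> step_arm --commands '[0,0,0,0,0,0,0,0,0,0,0,0,0,0,0,0,0,0,0,0,0,0,0,0,0,0,0,0]'

```text
clock: 5.55
eef_pos: [488.8, 182.0, 222.7]
tool_rot: [3.141, 0.0, -0.023]
force: [-0.5, 0.2, -4.6]
width: 19.0
gripper_force: 60.7
```

```bash
python3 - <<'E'
from h import *
a=grab('scene','s2');b=grab('side','d2')
cv2.imwrite('pics/both2.png',np.hstack([cv2.resize(a['image'][60:340,230:510],(400,400)),cv2.resize(b['image'][80:360,80:360],(400,400))])[:,:,::-1])
for n,d in(('scene',a),('side',b)):
    p=pts(d); hsv=cv2.cvtColor(d['image'],cv2.COLOR_RGB2HSV)
    nr=np.hypot(p[...,0]-488,p[...,1]-184)<130
    o=nr&((hsv[...,0]<14)|(hsv[...,0]>174))&(hsv[...,1]>140)&(p[...,2]>130)&(p[...,2]<215)
    h=nr&(hsv[...,2]<70)&(p[...,2]>232)&(p[...,2]<258)
    for k,m in(('tray',o),('bar',h)):
        q=p[m].astype(np.float32)
        if len(q)>5: print(n,k,len(q),cv2.minAreaRect(q[:,:2]),np.percentile(q[:,2],[2,50,98]).round(1),q.min(0).round(1),q.max(0).round(1))
go(488.5,184,222,-1.2)
E
```

```text
Traceback (most recent call last):
cv2.error: OpenCV(4.12.0) /io/opencv/modules/imgproc/src/convhull.cpp:143: error: (-215:Assertion failed) total >= 0 && (depth == CV_32F || depth == CV_32S) in function 'convexHull'
```

View pics/both2.png

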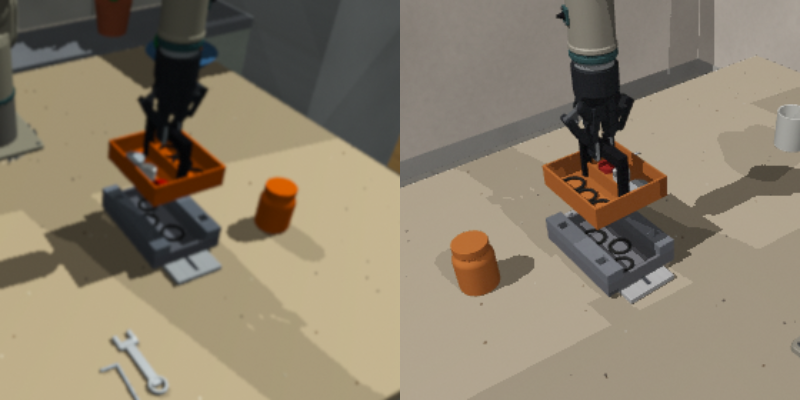

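The tray hangs level above the grey tray: scene crop (165,165), side crop (605,180).

```bash
python3 - <<'E'
from h import *
import pickle
for n,t in(('scene','s2'),('side','d2')):
    d=pickle.load(open(f'pics/{t}.pkl','rb'))
    p=pts(d); hsv=cv2.cvtColor(d['image'],cv2.COLOR_RGB2HSV)
    nr=np.hypot(p[...,0]-488,p[...,1]-184)<130
    o=nr&((hsv[...,0]<14)|(hsv[...,0]>174))&(hsv[...,1]>140)&(p[...,2]>130)&(p[...,2]<215)
    q=np.ascontiguousarray(p[o],dtype=np.float32)
    print(n,len(q),cv2.minAreaRect(np.ascontiguousarray(q[:,:2])),np.percentile(q[:,2],[2,50,98]).round(1))
    r=q[q[:,2]>np.percentile(q[:,2],98)-8]; A=np.c_[r[:,:2],np.ones(len(r))]; print('rim slope',np.linalg.lstsq(A,r[:,2],rcond=None)[0].round(4))
    print(cv2.minAreaRect(np.ascontiguousarray(r[:,:2])))
E
python3 -c "
from h import *
go(488.5,184,222,-1.2)"
```

```text
scene 2243 ((488.7923278808594, 179.3904571533203), (152.11553955078125, 173.593505859375), 88.77886962890625) [153.4 172.3 194.5]
rim slope [-3.00000e-04  2.70000e-03  1.91543e+02]
((488.3020324707031, 179.93521118164062), (151.04718017578125, 172.58963012695312), 88.77886962890625)
side 2520 ((485.64190673828125, 183.17825317382812), (152.13546752929688, 173.38795471191406), 89.02693939208984) [155.6 173.4 196.2]
rim slope [-1.700000e-03  1.200000e-03  1.936089e+02]
((485.64349365234375, 183.34193420410156), (151.0620880126953, 173.38519287109375), 89.02362060546875)
t 5.65 pos [489.  182.3 222.9] rpy [ 3.1416e+00 -5.0000e-04 -2.2900e-02] F [-0.2 -0.3 -4.8] w 19.1 60.7
cm [-0.06 -0.17  0.09] rv [ 0.     -0.0005 -0.0019]
```

>>> step_arm --commands '[0.1,-0.23,1,0,0,0,0,0.1,-0.23,3,0,0,0,0,0.1,-0.23,5,0,0,0,0,0.1,-0.23,6.5,0,0,0,0,0.1,-0.23,7.3,0,0,0,0,0.1,-0.23,7.3,0,0,0,0,0.1,-0.23,7.3,0,0,0,0,0.1,-0.23,7.3,0,0,0,0]'

```text
clock: 6.45
eef_pos: [490.9, 185.8, 150.7]
tool_rot: [-3.141, -0.002, -0.021]
force: [-0.1, -0.2, -4.4]
width: 18.9
gripper_force: 60.7
```

>>> step_arm --commands '[0,0,0.1,0,0,0,0,0,0,0.2,0,0,0,0,0,0,0.3,0,0,0,0,0,0,0.4,0,0,0,0,0,0,0.4,0,0,0,0]'

```text
clock: 6.95
eef_pos: [490.0, 185.5, 145.8]
tool_rot: [-3.141, -0.0, -0.021]
force: [-0.2, 0.1, -4.9]
width: 19.7
gripper_force: 60.7
```

>>> step_arm --commands '[0,0,0.05,0,0,0,0,0,0,0.1,0,0,0,0,0,0,0.15,0,0,0,0,0,0,0.15,0,0,0,0]'

```text
clock: 7.35
eef_pos: [490.1, 185.5, 144.4]
tool_rot: [-3.141, -0.001, -0.021]
force: [0.3, -0.4, -4.2]
width: 18.9
gripper_force: 60.7
```

>>> step_arm --commands '[0,0,0.05,0,0,0,0,0,0,0.1,0,0,0,0,0,0,0.1,0,0,0,0]'

```text
clock: 7.65
eef_pos: [490.0, 185.5, 143.4]
tool_rot: [-3.141, -0.0, -0.021]
force: [-0.8, -0.8, -4.9]
width: 19.0
gripper_force: 60.8
```

>>> step_arm --commands '[0,0,0.05,0,0,0,0,0,0,0.1,0,0,0,0,0,0,0.1,0,0,0,0]'

```text
clock: 7.95
eef_pos: [489.7, 185.5, 142.2]
tool_rot: [-3.141, 0.0, -0.021]
force: [-0.9, -0.5, -5.2]
width: 19.4
gripper_force: 60.8
```

>>> step_arm --commands '[0,0,0.05,0,0,0,0,0,0,0.1,0,0,0,0,0,0,0.1,0,0,0,0]'

```text
clock: 8.25
eef_pos: [489.7, 185.4, 141.2]
tool_rot: [-3.142, 0.0, -0.021]
force: [-1.0, 0.3, -5.1]
width: 19.0
gripper_force: 60.8
```

>>> step_arm --commands '[0,0,0.05,0,0,0,0,0,0,0.1,0,0,0,0,0,0,0.1,0,0,0,0]'

```text
clock: 8.55
eef_pos: [489.8, 185.4, 140.3]
tool_rot: [-3.142, 0.0, -0.021]
force: [-2.5, 0.4, -4.0]
width: 19.1
gripper_force: 60.8
```

>>> step_arm --commands '[-0.03,0,0.05,0,0,0,0,-0.03,0,0.1,0,0,0,0,-0.03,0,0.1,0,0,0,0]'

```text
clock: 8.85
eef_pos: [489.7, 185.5, 139.3]
tool_rot: [-3.141, -0.0, -0.021]
force: [-2.5, -0.5, -3.9]
width: 19.1
gripper_force: 60.9
```

>>> step_arm --commands '[0,0,0.05,0,0,0,0,0,0,0.1,0,0,0,0,0,0,0.1,0,0,0,0]'

```text
clock: 9.15
eef_pos: [489.8, 185.6, 138.4]
tool_rot: [-3.141, -0.001, -0.021]
force: [-2.4, -0.5, -4.0]
width: 18.8
gripper_force: 60.9
```

>>> step_arm --commands '[-0.04,0,0.05,0,0,0,0,-0.04,0,0.1,0,0,0,0,-0.04,0,0.15,0,0,0,0,-0.04,0,0.2,0,0,0,0,-0.04,0,0.2,0,0,0,0]'

```text
clock: 9.65
eef_pos: [489.6, 185.6, 136.4]
tool_rot: [-3.141, -0.001, -0.021]
force: [-2.3, 0.3, -5.0]
width: 19.0
gripper_force: 60.8
```

>>> step_arm --commands '[-0.02,0,0.05,0,0,0,0,-0.02,0,0.1,0,0,0,0,-0.02,0,0.15,0,0,0,0,-0.02,0,0.2,0,0,0,0,-0.02,0,0.2,0,0,0,0]'

```text
clock: 10.15
eef_pos: [489.4, 185.6, 134.4]
tool_rot: [-3.141, -0.001, -0.021]
force: [-1.7, 0.0, -5.9]
width: 19.0
gripper_force: 60.8
```

>>> step_arm --commands '[-0.02,0,0.05,0,0,0,0,-0.02,0,0.1,0,0,0,0,-0.02,0,0.1,0,0,0,0]'

```text
clock: 10.45
eef_pos: [489.3, 185.6, 133.4]
tool_rot: [-3.141, -0.001, -0.021]
force: [-0.6, 0.1, -4.2]
width: 19.4
gripper_force: 60.7
```

>>> step_arm --commands '[0,0,0.05,0,0,0,0,0,0,0.1,0,0,0,0,0,0,0.1,0,0,0,0]'

```text
clock: 10.75
eef_pos: [489.2, 185.4, 132.9]
tool_rot: [-3.141, -0.001, -0.021]
force: [-1.8, -2.3, 2.4]
width: 18.7
gripper_force: 61.7
```

>>> step_arm --commands '[0,0,0.03,0,0,0,0,0,0,0.06,0,0,0,0,0,0,0.06,0,0,0,0]'

```text
clock: 11.05
eef_pos: [489.3, 185.5, 132.9]
tool_rot: [-3.141, -0.001, -0.021]
force: [-4.1, -2.1, 9.6]
width: 19.0
gripper_force: 62.8
```

```bash
python3 - <<'E'
from h import *
d=grab('side','d3'); a=grab('scene','s3')
cv2.imwrite('pics/c3.png',np.hstack([cv2.resize(a['image'][100:300,260:460],(400,400)),cv2.resize(d['image'][140:340,120:320],(400,400))])[:,:,::-1])
for d in(a,d):
    p=pts(d); hsv=cv2.cvtColor(d['image'],cv2.COLOR_RGB2HSV)
    o=(np.hypot(p[...,0]-488,p[...,1]-184)<130)&((hsv[...,0]<14)|(hsv[...,0]>174))&(hsv[...,1]>140)&(p[...,2]>50)
    q=p[o]; print(np.percentile(q[:,2],[2,50,98]).round(1))
    r=q[q[:,2]>np.percentile(q[:,2],98)-6]; A=np.c_[r[:,:2]-[488,184],np.ones(len(r))]; print(np.linalg.lstsq(A,r[:,2],rcond=None)[0].round(4))
E
```

```text
[ 62.8  82.  132.5]
[ -0.2267   0.5725 160.255 ]
[ 65.6  82.9 106.6]
[-4.000000e-03 -3.800000e-03  1.057183e+02]
```

View pics/c3.png

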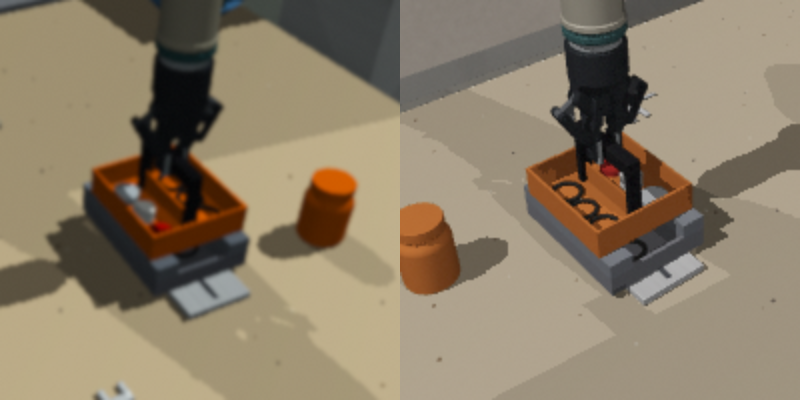

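The tray's walls sit flush on the grey rails in both views, at scene crop (165,215) and side crop (610,200). By the grasp-time reference the handle is at 152 mm, so it is home. I'll ease the pressure, let go and rise.

>>> step_arm --commands '[0,0,-0.06,0,0,0,0,0,0,-0.1,0,0,0,0,0,0,-0.1,0,0,0,0]'

```text
clock: 11.45
eef_pos: [489.2, 185.4, 132.9]
tool_rot: [-3.141, -0.001, -0.021]
force: [-2.0, -0.8, 1.6]
width: 19.0
gripper_force: 61.8
```

>>> step_arm --commands '[0,0,0,0,0,0,0.3,0,0,0,0,0,0,0.6,0,0,0,0,0,0,1,0,0,0,0,0,0,1,0,0,0,0,0,0,1,0,0,0,0,0,0,1,0,0,0,0,0,0,1,0,0,0,0,0,0,1]'

```text
clock: 12.25
eef_pos: [489.1, 185.5, 132.8]
tool_rot: [-3.141, -0.001, -0.021]
force: [0.2, -0.4, 0.8]
width: 85.3
gripper_force: 0.0
```

>>> step_arm --commands '[0,0,-1.5,0,0,0,1,0,0,-3.5,0,0,0,1,0,0,-6,0,0,0,1,0,0,-9,0,0,0,1,0,0,-12,0,0,0,1,0,0,-15,0,0,0,1,0,0,-16,0,0,0,1,0,0,-16,0,0,0,1,0,0,-16,0,0,0,1,0,0,-16,0,0,0,1]'

```text
clock: 13.25
eef_pos: [488.0, 185.1, 291.2]
tool_rot: [3.14, 0.002, -0.021]
force: [0.0, 0.0, -0.2]
width: 85.4
gripper_force: 0.0
```

```bash
python3 - <<'E'
from h import *
a=grab('scene','s4');d=grab('side','d4')
cv2.imwrite('pics/c4.png',np.hstack([cv2.resize(a['image'][100:300,260:460],(400,400)),cv2.resize(d['image'][140:340,120:320],(400,400))])[:,:,::-1])
for d in(a,d):
    p=pts(d); hsv=cv2.cvtColor(d['image'],cv2.COLOR_RGB2HSV); nr=(np.hypot(p[...,0]-488,p[...,1]-184)<100)
    o=nr&((hsv[...,0]<14)|(hsv[...,0]>174))&(hsv[...,1]>140)&(p[...,2]>50)&(p[...,2]<115)
    q=p[o]; r=q[q[:,2]>np.percentile(q[:,2],97)-6]; A=np.c_[r[:,:2]-[488,184],np.ones(len(r))]; print('rim',np.linalg.lstsq(A,r[:,2],rcond=None)[0].round(4))
    print('bar top',np.percentile(p[nr&(hsv[...,2]<70)&(p[...,2]>140)&(p[...,2]<185)][:,2],[50,95]))
E
```

```text
rim [ 2.000000e-04 -6.000000e-04  1.023663e+02]
bar top [159.70587295 163.86590354]
rim [-3.000000e-04  1.000000e-03  1.041952e+02]
bar top [162.62971351 165.93538243]
```

View pics/c4.png

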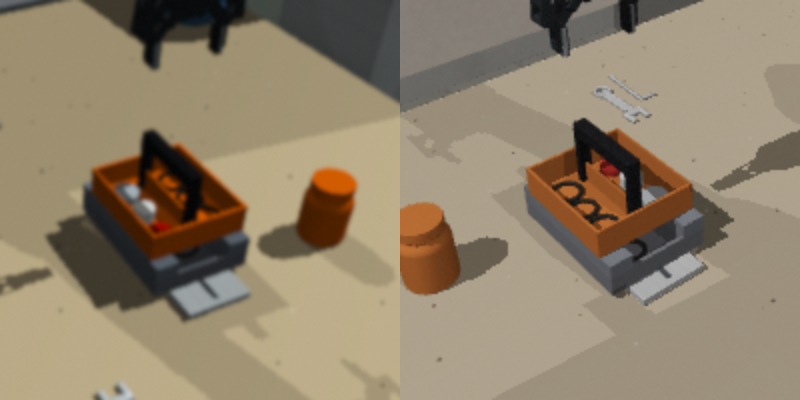

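The tray is level, with its rim at about 103–104 mm and the bar top at about 163 mm. It is seated flush and the gripper is clear, so I'll hand it in.

```bash
python3 -c "
from cell import ctrl
print(ctrl.finish_job())"
```

```text
the job is handed in; nothing more can be done
None
```

The orange tray sits level and fully home in the grey tray's four sockets, let go with the gripper clear, and the job was handed in at about 13 s; I never touched the mug, jar, spanner or hex key, and the hand-in returned no verdict.

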